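# Clamp a tip box in its nest with a stop collar

### The job

Set the stop on the pipetting nest: loosen the orange thumb screw, slide the stop collar along its rod so that its rubber pad pushes the tip box fully home against the blue end fence, and with the pad still pressing on the box with about 9 N tighten the thumb screw again, so that the box stays clamped when you let go. Push gently, never beyond 18 N, do not force the collar along while the screw is tight, and leave the other things on the bench alone.

Things in the scene. Friction and masses are not known exactly. Their poses are not given: they have to be found in the camera images.
- jig: fixed aluminium nest, plate 166 x 300 x 10 mm. Origin on the bench below it, z up; y runs along the guide rod from collar to blue fence, x from rod to tip box. Rod 15 mm thick at x = -58 mm, 52 mm above the bench, between grey end blocks 73 mm high (inner faces y = -120, +133 mm). Two lips (tops 20 mm above the bench) guide the tip box along y near x = +20 mm with 3 mm play each side
- fence_face (a point): point on the inner face of the blue end fence (fence 92 mm wide, top 49 mm above the bench), at x = +20, y = +135 mm of the nest, 40 mm above the bench; axes as the nest
- stop_collar: dark steel collar, 42 mm across, 34 mm long, slides on the rod along the nest's y. Origin on the rod axis, mid-length, 52 mm above the bench. Free: 1 N friction; screw tight: holds over 20 N. Its arm reaches to +x and carries, 40 mm above the bench, an adjustable rubber pad (60 x 24 mm) whose face stands 14 to 34 mm to +y of the origin, differently each time; it yields 0.25 mm per N, 7 mm at most
- screw_grip (a point): on the upright axis of the orange thumb screw, at grip height 96 mm above the bench, 44 mm over the collar's origin. Wing 36 mm long, 10 mm thick, 82 to 108 mm above the bench. The point turns with the screw: x along the wing, z up; the wing stands at (-1.1 rad + joint value) from the nest's x axis, counterclockwise from above. Held by the wing, the collar can be carried along
- thumb_screw (a joint): angle of the thumb screw (rad): 0 = tight end stop, grows counterclockwise from above as it loosens, end stop 1.5. Grips the rod fully below 0.2, drags up to about 0.7, leaves the collar free from 0.9; starts tight. Takes 0.2 to 0.4 N m to turn and stays where left
- tip_box: loose clear pipette tip box with closed lid, 89 x 122 x 65 mm, about 0.4 kg, its 122 mm along the nest's y. Origin: centre of its underside. It starts a little short of the fence and takes about 1.5 to 3.5 N to slide
- box_end (a point): point in the middle of the tip box's end face that must meet the fence, 61 mm (+y) from its origin, 30 mm above its underside
- beaker: bystander: clear beaker, 66 mm across, 85 mm high, origin at the centre of its underside
- dish: bystander: Petri dish, 90 mm across, 17 mm high, origin at the centre of its underside
- blue_cap_bottle: bystander: brown bottle with blue cap, 58 mm across, 120 mm high, origin at the centre of its underside

How it is judged:
By the outcome, as a careful person would: the job done as asked, in the order asked, and still so for the second after the job is handed in, with the robot touching nothing.
It also fails if it takes over 50 s, if anything falls off the work surface, if the arm or the gripper's body presses on something with over 40 N, if the wrist force passes 120 N, or if a joint passes its speed limit or range.

### The arm

A 7-joint arm with a two-finger parallel gripper is mounted at the origin on a cart in front of the work surface, level with it; the furniture and walls round the work are solid. World frame = base frame: x ahead of the robot, y to its left, z up, the work surface at z = 0. Lengths are in m, angles in rad, forces in N, time in s.
With the tool pointing down it reaches from about 0.425 to 0.925 m from the base axis. Payload 6.8 kg.
Tool frame: the origin (TCP) lies on the mounting face of the last link; the fingertips stand 173 mm ahead of it and the grasp point (between the pads) lies 155 mm ahead of it; z points along the fingers, y is the direction in which the jaws open and shut (so a half turn about z gives the same grasp; the last joint's range is limited). The gripper opens to 85 mm and grips with 20 to 120 N. Pads are 22 mm wide; open, the fingers measure 114 mm over their backs; the gripper's body (76 mm by 85 mm) begins 54 mm behind the grasp point. The pads swing forward as they close: fully open they stand 13 mm farther back than shut.
Start: joints at [1.148, 0.477, 0.022, 1.555, -0.011, 1.109, -0.083], TCP at [0.209, -0.642, 0.405] pointing down, gripper open.
Joint ranges: [-2.96, 2.96], [-0.34, 2.1], [-1.41, 1.46], [0.24, 2.44], [-1.37, 4.51], [0.17, 1.92], [-2.96, 2.96]. Speed limits (rad/s): [2.39, 2.39, 3.14, 3.14, 3.14, 3.14, 3.14].

### API

Orientations are given as a unit quaternion [w, x, y, z].
In Python, from station import sensors, read_camera, bot gives the robot as it stands. The module is installed in compiled form; this text tells all that it offers.
- The arm moves only by the tool play_rows, never from a script. Its argument "commands" is a list of rows, each a list of 4 numbers: the shift along the tool's x, y, z in m, then the turn about the tool's z in degrees. A call has 1 to 20 rows; each row shifts and turns the commanded pose from where the row before left it, along the tool's axes as they then stand; what a row does not reach is not made up. A row lasts 1/10 s, in which the tool goes at most 50 mm and 8.59 degrees, less where a joint would pass 70% of its speed; a pose out of reach is approached as far as the arm can. A call with a gripper value outside its range is refused whole. "claw" is the finger opening in m, from 0 to 0.0854, set as the call begins (left out, the last holds). The fingers move at their own pace and stop on an object; "force" is the grip in N (left out, the last holds). Time passes only in rows, so rows that do not move let the fingers close. It gives the time, the measured TCP pose, the force and the opening at its end, in the units of the state.
- sensors.get_obs(): the state, without advancing time (a new reading comes with each control period).
- read_camera(name): name is "side" or "top" or "wrist"; returns a dict with "frame" (420x560x3 uint8, blue, green, red), "depth" (420x560 float32, m along the optical axis (not along the pixel's ray), 0 where there is no reading), "fx", "fy", "cx", "cy" (pixels), "rvec" (rotation vector, rad) and "tvec" (3), from world to camera coordinates, as OpenCV has them; the wrist camera has in their place "T_tool_cam" (4x4, takes a point from camera to tool coordinates, whose origin is the TCP and whose axes are the flange's). Camera axes: x right, y down, z forward; pixel columns grow to the right and rows downward; lengths in m; the calibration is good to about 2 mm. A picture is of the moment at which its call begins: read the wrist's pose just before it.
- bot.hand_in(): hands the job in, once; it reports no verdict.
The state is a dict: "t": time; "q": joint angles; "joint_vel": joint speeds; "joint_torque": joint torques, N m; "eef_pos": TCP position; "tool_rot": TCP orientation; "contact_force": force on the tool from outside, world axes, zero at the start; "torque": the same for the moment, N m; "gripper_width": opening from 0.0 (shut) to 1.0 (fully open).
Only numpy, scipy, OpenCV 4.12 (cv2) and the standard library are available. Lean on these libraries where they do the work, as an engineer would, in place of code of your own. Each camera call takes 0.05 s, during which the arm holds its last target.

## Working session

There is one attempt and no reset: what is moved stays moved. The work goes in short steps, Python scripts to look and compute and a tool call to move; the robot and the scene stay as the last step left them, time stands still between calls to the robot, and variables do not carry over. Pictures are saved under pics/ and viewed, and the job is handed in when it is done.

Besides the shell and the picture viewer there is one more tool, called after "Call:" by a JSON object that holds its "op" and its "data". play_rows: Moves the arm, as the interface text tells. Its arguments: {"type":"object","properties":{"commands":{"type":"array"},"claw":{"type":"number"},"force":{"type":"number"}},"required":["commands"]}

```bash
mkdir -p pics; python3 - <<'E'
from station import sensors, read_camera, bot
import cv2, numpy as np
o=sensors.get_obs()
for k,v in o.items(): print(k,np.round(v,4))
for n in ["side","top","wrist"]:
    c=read_camera(n); cv2.imwrite(f"pics/a_{n}.png",c["frame"]); np.savez(f"a_{n}.npz",**c)
    print(n,{k:np.round(v,4) for k,v in c.items() if k not in("frame","depth")})
E
```

```text
t 0.0
q [ 1.1479  0.4778  0.0223  1.5565 -0.0115  1.1093 -0.0831]
joint_vel [ 0.0012  0.0002  0.0005 -0.0011  0.0016 -0.0006  0.    ]
joint_torque [-5.00000e-04 -5.96438e+01  1.60770e+00 -2.81189e+01  1.25000e-02
  9.50000e-03  0.00000e+00]
eef_pos [ 0.2089 -0.6415  0.4037]
tool_rot [-9.000e-04  9.876e-01  1.568e-01 -2.000e-04]
contact_force [ 0.1228  0.2143 -0.0524]
torque [ 0.0364 -0.0718 -0.0385]
gripper_width 1.0021
side {'fx': np.float64(514.7511), 'fy': np.float64(514.7511), 'cx': np.float64(278.054), 'cy': np.float64(201.7869), 'rvec': array([ 2.046 , -0.4131,  0.2128]), 'tvec': array([-0.5298,  0.1902,  1.6104])}
top {'fx': np.float64(503.0053), 'fy': np.float64(503.0053), 'cx': np.float64(280.3371), 'cy': np.float64(207.9672), 'rvec': array([ 2.0988, -2.145 ,  0.1688]), 'tvec': array([0.0183, 0.5993, 1.4731])}
wrist {'fx': np.float64(352.8623), 'fy': np.float64(352.8623), 'cx': np.float64(280.0017), 'cy': np.float64(210.1716), 'T_tool_cam': array([[ 1.000e-03, -9.627e-01, -2.707e-01,  6.720e-02],
       [ 1.000e+00,  7.000e-04,  1.000e-03, -1.000e-04],
       [-7.000e-04, -2.707e-01,  9.627e-01,  3.110e-02],
       [ 0.000e+00,  0.000e+00,  0.000e+00,  1.000e+00]])}
```

View pics/a_side.png

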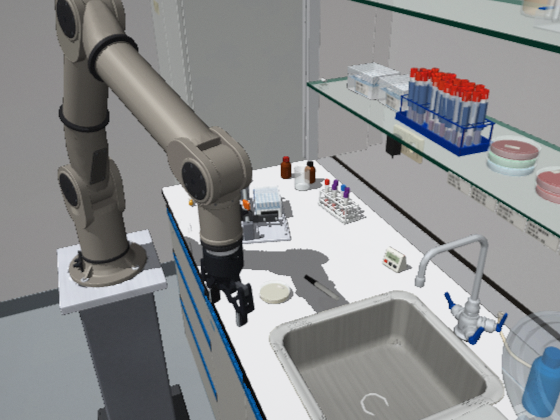

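View pics/a_top.png

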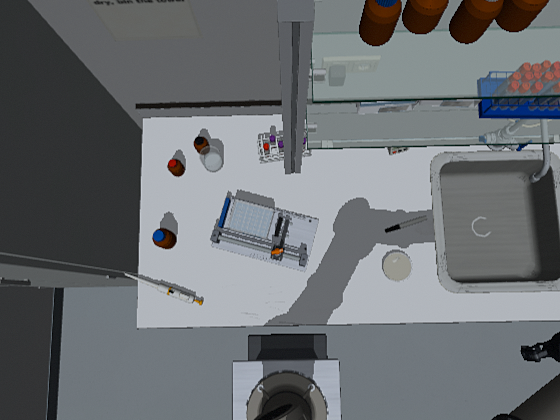

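View pics/a_wrist.png

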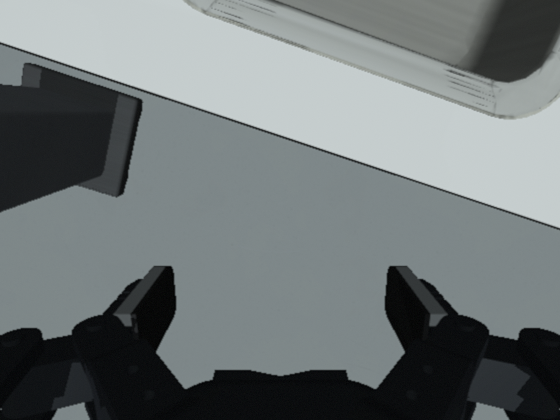

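The side view shows the arm standing over the bench, with the nest at about (265,215). In the top view the nest is centred near (265,232), with the blue fence at (222,212) and the orange screw at about (278,252). I'll zoom in and measure.

```bash
cat > h.py <<'E'
import numpy as np, cv2
from scipy.spatial.transform import Rotation as R
def K(c): return np.array([[c["fx"],0,c["cx"]],[0,c["fy"],c["cy"]],[0,0,1.]])
def pose(c,obs=None):
    "returns Rwc (cam->world), origin"
    if "rvec" in c:
        Rc=cv2.Rodrigues(np.array(c["rvec"],float))[0]; return Rc.T,-Rc.T@np.array(c["tvec"],float).ravel()
    q=obs["tool_rot"]; Rt=R.from_quat([q[1],q[2],q[3],q[0]]).as_matrix(); T=np.array(c["T_tool_cam"])
    return Rt@T[:3,:3], Rt@T[:3,3]+obs["eef_pos"]
def ray(c,px,obs=None):
    Rw,o=pose(c,obs); d=Rw@np.array([(px[0]-c["cx"])/c["fx"],(px[1]-c["cy"])/c["fy"],1.]); return o,d
def onz(c,px,z,obs=None):
    o,d=ray(c,px,obs); return o+d*(z-o[2])/d[2]
def cloud(c,obs=None):
    D=np.array(c["depth"],float);v,u=np.mgrid[:D.shape[0],:D.shape[1]]
    P=np.stack([(u-c["cx"])/c["fx"]*D,(v-c["cy"])/c["fy"]*D,D],-1); Rw,o=pose(c,obs); return P@Rw.T+o
def two(r1,r2):
    (o1,d1),(o2,d2)=r1,r2; d1=d1/np.linalg.norm(d1);d2=d2/np.linalg.norm(d2)
    s=np.linalg.lstsq(np.stack([d1,-d2],1),o2-o1,rcond=None)[0]; a=o1+s[0]*d1;b=o2+s[1]*d2
    return (a+b)/2,np.linalg.norm(a-b)
def orange(f):
    h=cv2.cvtColor(f,cv2.COLOR_BGR2HSV); return cv2.inRange(h,(5,150,90),(18,255,255))
def blue(f):
    h=cv2.cvtColor(f,cv2.COLOR_BGR2HSV); return cv2.inRange(h,(100,120,60),(125,255,255))
E
python3 - <<'E'
from h import *
for n in ["top","side"]:
    c=np.load(f"a_{n}.npz"); f=c["frame"]
    r={"top":(195,175,140,105),"side":(225,170,80,80)}[n]
    x,y,w,h=r; s=5 if n=="top" else 7
    cv2.imwrite(f"pics/z_{n}.png",cv2.resize(f[y:y+h,x:x+w],None,fx=s,fy=s,interpolation=cv2.INTER_CUBIC))
    P=cloud(c)
    for nm,m in(("or",orange(f)),("bl",blue(f))):
        k,l,st,ce=cv2.connectedComponentsWithStats(m)
        for i in range(1,k):
            if st[i,4]>8 and x<ce[i][0]<x+w and y<ce[i][1]<y+h:
                q=P[l==i]; print(n,nm,st[i],ce[i],np.median(q,0).round(3),q.min(0).round(3),q.max(0).round(3))
E
```

```text
top or [271 248  12   7  49] [276.08163265 251.16326531] [0.464 0.019 0.106] [0.458 0.002 0.07 ] [0.473 0.035 0.113]
top bl [218 198  12  29 109] [223.32110092 212.0733945 ] [0.592 0.18  0.049] [0.55  0.161 0.039] [0.635 0.196 0.06 ]
side or [243 200   7  10  49] [245.91836735 204.46938776] [0.462 0.008 0.098] [ 0.457 -0.011  0.079] [0.469 0.03  0.109]
```

View pics/z_top.png

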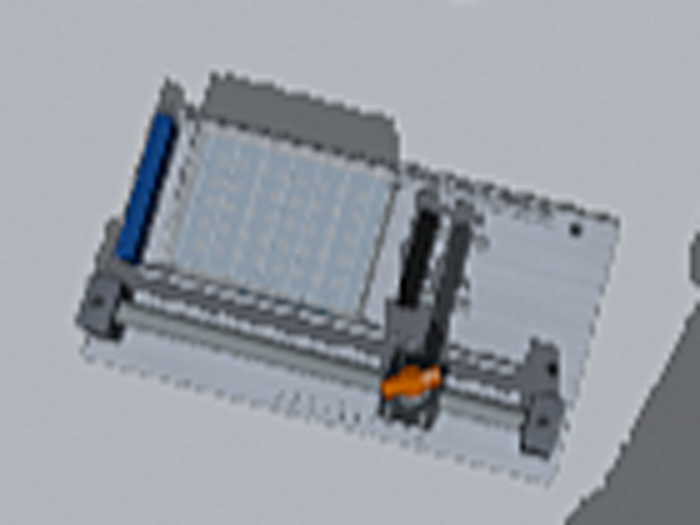

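View pics/z_side.png

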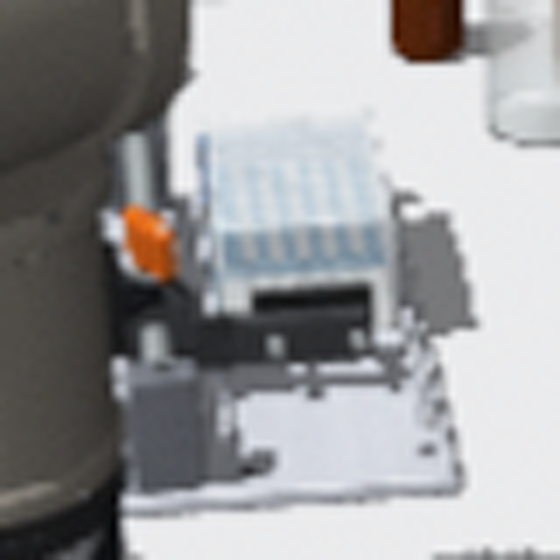

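The zoomed top view shows the wing at zoomed (412,382), just above the collar, with the pad arm reaching to the box side and the rod tilted. The side view agrees, with the screw at (246,204). From depth the screw is at about (0.464, 0.019), with nest yaw around -0.27. I'll move above it and look with the wrist camera.

Call:
{"op": "play_rows", "data": {"commands": [[0.035, -0.03, 0, 0], [0.035, -0.03, 0, 0], [0.035, -0.03, 0, 0], [0.035, -0.03, 0, 0], [0.035, -0.03, 0, 0], [0.035, -0.03, 0, 0], [0.035, -0.03, 0, 0], [0.035, -0.03, 0, 0], [0.035, -0.03, 0, 0], [0.035, -0.03, 0, 0], [0.016, -0.042, 0, 0], [0.016, -0.042, 0, 0], [0.016, -0.042, 0, 0], [0.016, -0.042, 0, 0], [0.016, -0.042, 0, 0], [0.016, -0.042, 0, 0]]}}

```text
t: 1.75
eef_pos: [0.4618, 0.0228, 0.4048]
tool_rot: [0.0, 0.988, 0.157, 0.0]
contact_force: [0.1, 0.2, 0.0]
gripper_width: 0.997
```

Call:
{"op": "play_rows", "data": {"commands": [[0, 0, 0, -8.3], [0, 0, 0, -8.3], [0, 0, 0, -8.3], [0, 0, 0, -8.3], [0, 0, 0, -8.3], [0, 0, 0, -8.3], [0, 0, 0, -8.3], [0, 0, 0, -8.3], [0, 0, 0, -8.3], [0, 0, 0, -8.3], [0, 0, 0, 0]]}}

```text
t: 2.85
eef_pos: [0.4621, 0.021, 0.4045]
tool_rot: [-0.0, 0.635, 0.772, -0.0]
contact_force: [-0.7, 0.9, 0.0]
gripper_width: 0.999
```

```bash
python3 - <<'E'
from station import sensors, read_camera, bot
from h import *
import pickle
o=sensors.get_obs(); c=read_camera("wrist"); pickle.dump((c,o),open("b.pkl","wb"))
print(o["t"],np.round(o["q"],3),np.round(o["eef_pos"],4),np.round(o["tool_rot"],4),np.round(o["contact_force"],2),np.round(o["torque"],2))
cv2.imwrite("pics/b_wrist.png",c["frame"])
E
```

```text
2.85 [ 0.334  0.17  -0.565  2.013  0.108  0.988 -0.091] [0.4621 0.021  0.4045] [-1.000e-04  6.354e-01  7.722e-01 -1.000e-04] [-0.66  0.94  0.01] [-0.02 -0.04 -0.02]
```

View pics/b_wrist.png

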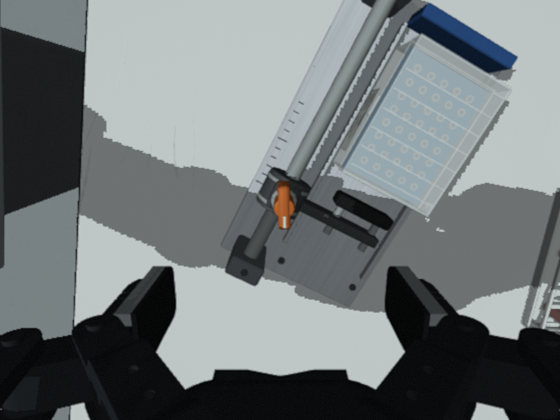

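The wrist view shows the orange wing at about (284,205), nearly along image vertical and so already close to aligned. It also shows the pad at (362,210), the box top from (340,165) to (510,95), and the fence at (465,38). Next I'll measure precisely.

```bash
python3 - <<'E'
from h import *
import pickle
c,o=pickle.load(open("b.pkl","rb")); f=c["frame"]; P=cloud(c,o); t=np.load("a_top.npz"); s=np.load("a_side.npz")
m=orange(f); k,l,st,ce=cv2.connectedComponentsWithStats(m)
i=1+np.argmax(st[1:,4]); print(st[i],ce[i])
ctr=cv2.minAreaRect(np.argwhere(l==i)[:,::-1].astype(np.float32)); print(ctr)
q=P[l==i]; top=q[q[:,2]>0.10]; print("z pct",np.percentile(q[:,2],[5,50,95]).round(4),len(top))
r=cv2.minAreaRect((top[:,:2]*1000).astype(np.float32)); print("wing top rect mm",r)
d=np.linalg.svd(top[:,:2]-top[:,:2].mean(0))[2][0]; print("wing ang",np.arctan2(d[1],d[0]),top.mean(0).round(4))
wc=ce[i]
for n,cc,px in(("top",t,(276.08,251.16)),("side",s,(245.92,204.47))):
    print("tri",n,[np.round(x,4) for x in two(ray(c,wc,o),ray(cc,px))])
# rod: z~0.06 cloud points
def pca(Q): 
    d=np.linalg.svd(Q-Q.mean(0))[2][0]; return np.arctan2(d[1],d[0])
h=cv2.cvtColor(f,cv2.COLOR_BGR2HSV)
bm=blue(f)>0; qb=P[bm]; tb=qb[qb[:,2]>.044]; print("fence",pca(tb[:,:2]),[ (v) for v in cv2.minAreaRect((tb[:,:2]*1000).astype(np.float32))],np.percentile(qb[:,2],[5,95]))
# box top
for lo,hi,nm in((.066,.09,"box"),(.055,.0605,"rod")):
    mm=((P[...,2]>lo)&(P[...,2]<hi)&(np.array(c["depth"])>.2)).astype(np.uint8)
    k,l,st,ce=cv2.connectedComponentsWithStats(mm)
    for j in range(1,k):
        if st[j,4]>100:
            Q=P[l==j]; print(nm,st[j],np.median(Q,0).round(4),cv2.minAreaRect((Q[:,:2]*1000).astype(np.float32)),pca(Q[:,:2]))
E
```

```text
[274 184  21  45 539] [283.27272727 205.01855288]
((283.8461608886719, 206.76922607421875), (20.39607810974121, 42.361083984375), 11.309932708740234)
z pct [0.1048 0.1073 0.1087] 524
wing top rect mm ((459.08056640625, 44.507652282714844), (15.755452156066895, 89.82059478759766), 11.35886001586914)
wing ang -1.3394327850701513 [0.4638 0.0189 0.1077]
tri top [array([0.4637, 0.0192, 0.1084]), np.float64(0.0002)]
tri side [array([0.4643, 0.0153, 0.093 ]), np.float64(0.0004)]
fence -0.22788878602379975 [(531.7891235351562, 154.3304443359375), (205.29466247558594, 62.24132537841797), 21.340177536010742] [0.04669033 0.04996246]
box [  342    34   171   184 16367] [0.5673 0.0998 0.074 ] ((568.9781494140625, 95.11763763427734), (122.84962463378906, 89.5022201538086), 73.63316345214844) -1.8528233596872068
box [261 173  46  42 705] [0.4585 0.0225 0.0714] ((464.96063232421875, 16.232473373413086), (34.50376510620117, 32.0390739440918), 72.88682556152344) 0.5407393062458878
box [225 254  40  32 761] [ 0.4428 -0.0579  0.0726] ((442.8785705566406, -59.68593978881836), (20.60865020751953, 34.081485748291016), 74.57875061035156) -0.27004151894314143
rod [ 284    0  125  189 3075] [0.4941 0.118  0.0581] ((496.4415283203125, 111.17265319824219), (168.07098388671875, 28.316600799560547), 75.17778015136719) -1.8561373644383745
rod [339  96  40  73 131] [0.5209 0.0886 0.0584] ((517.7740478515625, 82.66059875488281), (68.64250183105469, 3.255467176437378), 74.03070831298828) -1.8177292564719807
rod [233 211  46  55 730] [ 0.4519 -0.0288  0.0582] ((449.44647216796875, -27.191917419433594), (51.123016357421875, 32.28232955932617), 78.07099914550781) -1.8537989372023023
```

Call:
{"op": "play_rows", "data": {"commands": [[-0.0023, 0.0014, 0.03, 0], [0, 0, 0.03, 0], [0, 0, 0.03, 0], [0, 0, 0.03, 0], [0, 0, 0.015, 0], [0, 0, 0.01, 0], [0, 0, 0.0075, 0], [0, 0, 0, 0], [0, 0, 0, 0], [0, 0, 0, 0]], "claw": 0.045}}

```text
t: 3.9
eef_pos: [0.4644, 0.0192, 0.253]
tool_rot: [0.001, 0.636, 0.772, 0.001]
contact_force: [-0.2, -0.2, 0.4]
gripper_width: 0.523
```

```bash
python3 - <<'E'
from station import sensors, read_camera, bot
from h import *
o=sensors.get_obs(); c=read_camera("wrist")
print(o["t"],np.round(o["q"],3),np.round(o["eef_pos"],4),np.round(o["tool_rot"],4),np.round(o["contact_force"],2),np.round(o["torque"],2),o["gripper_width"])
cv2.imwrite("pics/c_wrist.png",c["frame"])
E
```

```text
3.9 [ 0.241  0.401 -0.494  2.147  0.308  0.658 -0.273] [0.4644 0.0192 0.253 ] [6.000e-04 6.360e-01 7.716e-01 5.000e-04] [-0.21 -0.19  0.42] [-0.03  0.02 -0.01] 0.5231121404320632
```

View pics/c_wrist.png

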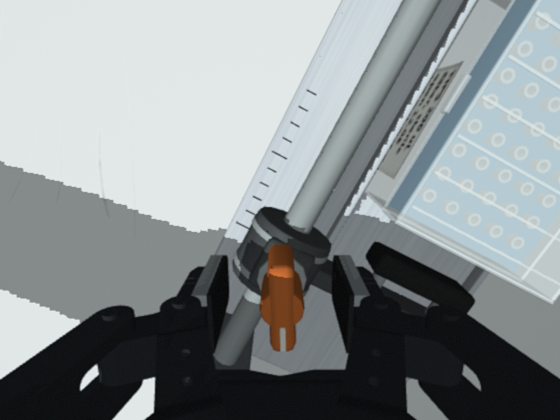

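The wing sits at column 283, centred between the fingers at 222 and 343, so I'll close on it.

Call:
{"op": "play_rows", "data": {"commands": [[0, 0, 0, 0], [0, 0, 0, 0], [0, 0, 0, 0], [0, 0, 0, 0], [0, 0, 0, 0], [0, 0, 0, 0]], "claw": 0, "force": 60}}

```text
t: 4.55
eef_pos: [0.4649, 0.0193, 0.253]
tool_rot: [0.001, 0.636, 0.772, 0.001]
contact_force: [-0.1, -0.4, 5.4]
gripper_width: 0.195
```

```bash
cat > st.py <<'E'
from station import sensors
import numpy as np
o=sensors.get_obs(); q=o["tool_rot"]; yaw=2*np.arctan2(q[2],q[1]); a=-0.2855
F=np.array(o["contact_force"]); Y=np.array([-np.sin(a),np.cos(a),0]); X=np.array([np.cos(a),np.sin(a),0]); p=np.array(o["eef_pos"])
print("t",round(o["t"],2),"pos",p.round(4),"yaw",round(yaw,4),"screw~",round(yaw-np.pi-a+1.1,3),"F",F.round(2),"Fx,Fy",round(F@X,2),round(F@Y,2),"T",np.round(o["torque"],3),"w",round(o["gripper_width"],3),"nest x,y of tcp",round(p@X,4),round(p@Y,4))
print("q",np.round(o["q"],3))
E
python3 st.py
```

```text
t 4.55 pos [0.4649 0.0193 0.253 ] yaw 1.7632 screw~ 0.007 F [-0.07 -0.38  5.4 ] Fx,Fy 0.04 -0.38 T [-0.037 -0.262 -0.008] w 0.195 nest x,y of tcp 0.4406 0.1494
q [ 0.241  0.402 -0.493  2.146  0.309  0.658 -0.273]
```

Call:
{"op": "play_rows", "data": {"commands": [[0, 0, 0, -2], [0, 0, 0, -4], [0, 0, 0, -5], [0, 0, 0, -5], [0, 0, 0, 0]]}}

```text
t: 5.05
eef_pos: [0.4645, 0.0191, 0.2529]
tool_rot: [0.001, 0.521, 0.853, 0.0]
contact_force: [-1.2, -0.4, 8.6]
gripper_width: 0.195
```

```bash
python3 st.py
```

```text
t 5.05 pos [0.4645 0.0191 0.2529] yaw 2.0445 screw~ 0.288 F [-1.16 -0.41  8.57] Fx,Fy -0.99 -0.72 T [-0.123  0.122 -0.072] w 0.195 nest x,y of tcp 0.4403 0.1491
q [ 0.296  0.414 -0.56   2.143  0.352  0.671 -0.031]
```

Call:
{"op": "play_rows", "data": {"commands": [[0, 0, 0, -5], [0, 0, 0, -5], [0, 0, 0, -5], [0, 0, 0, -5], [0, 0, 0, -5], [0, 0, 0, -5], [0, 0, 0, -5], [0, 0, 0, -5], [0, 0, 0, -5], [0, 0, 0, -5], [0, 0, 0, 0], [0, 0, 0, 0]]}}

```text
t: 6.25
eef_pos: [0.4639, 0.0193, 0.2528]
tool_rot: [-0.0, 0.113, 0.994, -0.0]
contact_force: [-2.9, -1.0, 10.2]
gripper_width: 0.197
```

```bash
python3 - <<'E'
from station import read_camera
import cv2,numpy as np
from h import *
exec(open("st.py").read())
c=read_camera("wrist");cv2.imwrite("pics/d_wrist.png",c["frame"])
E
```

```text
t 6.25 pos [0.4639 0.0193 0.2528] yaw 2.9151 screw~ 1.159 F [-2.91 -1.   10.24] Fx,Fy -2.51 -1.78 T [ 0.022  0.502 -0.039] w 0.197 nest x,y of tcp 0.4397 0.1491
q [ 0.46   0.466 -0.765  2.134  0.491  0.721  0.714]
```

View pics/d_wrist.png

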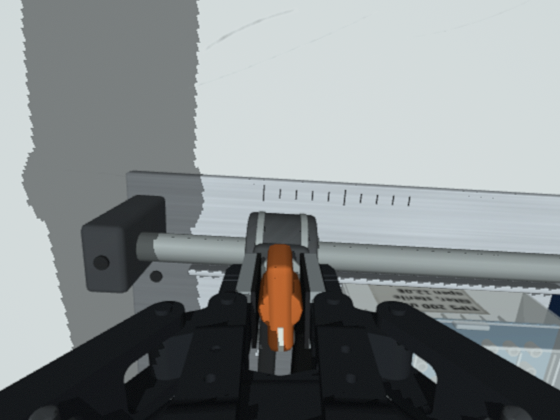

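The view shows the wing turned with the fingers and the wing aligned at column 280, so the screw is at about 1.15 rad. Before pushing, I'll work out the gap and expected travel from the earlier cloud.

```bash
python3 - <<'E'
from h import *
import pickle
c,o=pickle.load(open("b.pkl","rb")); P=cloud(c,o); f=c["frame"]
a=-0.2855; X=np.array([np.cos(a),np.sin(a)]);Y=np.array([-np.sin(a),np.cos(a)])
nx=P[...,:2]@X; ny=P[...,:2]@Y; z=P[...,2]
b=(blue(f)>0)&(z>.044); print("fence y",np.percentile(ny[b],[1,5,50,95,99]).round(4),"x",np.percentile(nx[b],[2,98]).round(4))
m=(z>.070)&(z<.078)&(nx>.48); print("box y",np.percentile(ny[m],[.5,2,50,98,99.5]).round(4),"x",np.percentile(nx[m],[1,99]).round(4))
d=(f.max(2)<60)&(z>.040)&(z<.06)&(nx>.48)&(nx<.57)&(ny>.1)&(ny<.2); 
print(d.sum(),"pad y",np.percentile(ny[d],[1,5,50,95,99]).round(4),"z",np.percentile(z[d],[5,95]))
hi,ed=np.histogram(ny[d],20); print(hi,ed.round(4))
E
```

```text
fence y [0.3319 0.3325 0.3369 0.342  0.3426] x [0.4739 0.5607]
box y [0.1909 0.193  0.2558 0.3102 0.3119] x [0.4808 0.562 ]
1641 pad y [0.1384 0.1396 0.1598 0.1709 0.1713] z [0.04372038 0.05356837]
[  1   4  29 123 127 130 131 217   3   1   0   1   2  63 113 125 127 124
 132 188] [0.1331 0.135  0.1369 0.1389 0.1408 0.1427 0.1446 0.1465 0.1484 0.1504
 0.1523 0.1542 0.1561 0.158  0.16   0.1619 0.1638 0.1657 0.1676 0.1696
 0.1715]
```

Call:
{"op": "play_rows", "data": {"commands": [[0, 0, -0.001, 0], [0, 0, 0, 0]]}}

```text
t: 6.5
eef_pos: [0.4639, 0.019, 0.2531]
tool_rot: [-0.0, 0.113, 0.994, 0.0]
contact_force: [-0.2, 0.5, -1.2]
gripper_width: 0.194
```

```bash
python3 st.py
```

```text
t 6.5 pos [0.4639 0.019  0.2531] yaw 2.9149 screw~ 1.159 F [-0.22  0.53 -1.16] Fx,Fy -0.36 0.44 T [ 0.095 -0.099 -0.079] w 0.194 nest x,y of tcp 0.4397 0.1489
q [ 0.461  0.465 -0.765  2.134  0.489  0.721  0.715]
```

Call:
{"op": "play_rows", "data": {"commands": [[-0.0001, 0.002, 0, 0], [-0.0002, 0.003, 0, 0], [-0.0002, 0.004, 0, 0], [-0.0002, 0.003, 0, 0], [-0.0001, 0.002, 0, 0], [0, 0, 0, 0], [0, 0, 0, 0]]}}

```text
t: 7.2
eef_pos: [0.4679, 0.033, 0.2531]
tool_rot: [0.0, 0.113, 0.994, 0.0]
contact_force: [-0.1, 0.8, -3.3]
gripper_width: 0.197
```

```bash
python3 st.py
```

```text
t 7.2 pos [0.4679 0.033  0.2531] yaw 2.9159 screw~ 1.16 F [-0.14  0.81 -3.26] Fx,Fy -0.36 0.74 T [ 0.179 -0.096 -0.071] w 0.197 nest x,y of tcp 0.4397 0.1635
q [ 0.43   0.472 -0.765  2.124  0.492  0.727  0.687]
```

Call:
{"op": "play_rows", "data": {"commands": [[-0.0001, 0.002, 0, 0], [-0.0001, 0.002, 0, 0], [-0.0001, 0.002, 0, 0], [-0.0002, 0.002, 0, 0], [-0.0001, 0.002, 0, 0], [0, 0, 0, 0]]}}

```text
t: 7.8
eef_pos: [0.4707, 0.0425, 0.2531]
tool_rot: [-0.0, 0.113, 0.994, 0.0]
contact_force: [0.3, -1.8, -1.9]
gripper_width: 0.196
```

```bash
python3 st.py
```

```text
t 7.8 pos [0.4707 0.0425 0.2531] yaw 2.9155 screw~ 1.159 F [ 0.28 -1.85 -1.94] Fx,Fy 0.79 -1.69 T [-0.451  0.225 -0.095] w 0.196 nest x,y of tcp 0.4397 0.1733
q [ 0.409  0.477 -0.763  2.116  0.495  0.731  0.667]
```

Call:
{"op": "play_rows", "data": {"commands": [[-0.0001, 0.002, 0, 0], [-0.0001, 0.002, 0, 0], [-0.0001, 0.002, 0, 0], [-0.0001, 0.002, 0, 0]]}}

```text
t: 8.2
eef_pos: [0.4729, 0.0501, 0.2531]
tool_rot: [-0.0, 0.113, 0.994, -0.0]
contact_force: [-1.2, -2.9, -1.6]
gripper_width: 0.193
```

```bash
python3 st.py
```

```text
t 8.2 pos [0.4729 0.0501 0.2531] yaw 2.9153 screw~ 1.159 F [-1.19 -2.94 -1.57] Fx,Fy -0.31 -3.16 T [-0.69   0.23  -0.125] w 0.193 nest x,y of tcp 0.4397 0.1812
q [ 0.392  0.481 -0.763  2.11   0.497  0.735  0.651]
```

Call:
{"op": "play_rows", "data": {"commands": [[-0.0001, 0.0015, 0, 0], [-0.0001, 0.0015, 0, 0], [-0.0001, 0.001, 0, 0], [0, 0, 0, 0]]}}

```text
t: 8.6
eef_pos: [0.4741, 0.054, 0.2531]
tool_rot: [-0.0, 0.113, 0.994, 0.0]
contact_force: [-1.0, -2.8, -3.3]
gripper_width: 0.195
```

```bash
python3 st.py
```

```text
t 8.6 pos [0.4741 0.054  0.2531] yaw 2.9156 screw~ 1.159 F [-0.96 -2.79 -3.34] Fx,Fy -0.14 -2.95 T [-0.416  0.294 -0.111] w 0.195 nest x,y of tcp 0.4397 0.1853
q [ 0.383  0.483 -0.763  2.106  0.498  0.737  0.644]
```

Call:
{"op": "play_rows", "data": {"commands": [[-0.0001, 0.001, 0, 0], [0, 0.001, 0, 0], [0, 0, 0, 0]]}}

```text
t: 8.9
eef_pos: [0.4746, 0.0557, 0.2531]
tool_rot: [-0.0, 0.113, 0.994, -0.0]
contact_force: [-1.7, -4.4, -2.1]
gripper_width: 0.194
```

```bash
python3 st.py
```

```text
t 8.9 pos [0.4746 0.0557 0.2531] yaw 2.9153 screw~ 1.159 F [-1.72 -4.4  -2.11] Fx,Fy -0.41 -4.71 T [-0.678  0.402 -0.138] w 0.194 nest x,y of tcp 0.4397 0.1871
q [ 0.379  0.484 -0.762  2.104  0.498  0.738  0.64 ]
```

Call:
{"op": "play_rows", "data": {"commands": [[0, 0.0005, 0, 0], [0, 0, 0, 0], [0, 0, 0, 0]]}}

```text
t: 9.2
eef_pos: [0.4747, 0.0559, 0.2531]
tool_rot: [-0.0, 0.113, 0.994, -0.0]
contact_force: [-2.8, -4.6, -3.0]
gripper_width: 0.198
```

```bash
python3 st.py
```

```text
t 9.2 pos [0.4747 0.0559 0.2531] yaw 2.915 screw~ 1.159 F [-2.8  -4.61 -2.97] Fx,Fy -1.39 -5.21 T [-0.959  0.505 -0.112] w 0.198 nest x,y of tcp 0.4397 0.1873
q [ 0.379  0.484 -0.762  2.104  0.498  0.738  0.639]
```

Call:
{"op": "play_rows", "data": {"commands": [[0, 0.0005, 0, 0], [0, 0, 0, 0], [0, 0, 0, 0]]}}

```text
t: 9.5
eef_pos: [0.4748, 0.0562, 0.2531]
tool_rot: [-0.0, 0.113, 0.994, -0.0]
contact_force: [-2.6, -4.6, -1.1]
gripper_width: 0.193
```

```bash
python3 st.py
```

```text
t 9.5 pos [0.4748 0.0562 0.2531] yaw 2.9149 screw~ 1.159 F [-2.58 -4.59 -1.14] Fx,Fy -1.18 -5.13 T [-1.078  0.574 -0.123] w 0.193 nest x,y of tcp 0.4397 0.1876
q [ 0.378  0.485 -0.761  2.104  0.499  0.739  0.638]
```

```bash
cat > av.py <<'E'
from station import sensors, read_camera
from h import *
import pickle
a=-0.2855; Y=np.array([-np.sin(a),np.cos(a),0]); X=np.array([np.cos(a),np.sin(a),0])
L=[];S=[]
for n in ["wrist","top","side","top"]:
    o=sensors.get_obs(); L.append(o["contact_force"]);S.append(o["torque"]); c=read_camera(n); pickle.dump((c,o),open(f"cur_{n}.pkl","wb"))
L=np.array(L);S=np.array(S); print("Fy",(L@Y).round(2),"mean",(L@Y).mean().round(2),"Fx",(L@X).mean().round(2),"Fz",L[:,2].mean().round(2),"T about X",(S@X).round(3),"Tz",S[:,2].mean().round(3)); print("y",np.array(o["eef_pos"])@Y,o["t"])
E
python3 av.py; python3 - <<'E'
from h import *
import pickle
c,o=pickle.load(open("cur_wrist.pkl","rb")); f=c["frame"]; cv2.imwrite("pics/e_wrist.png",f)
c,o=pickle.load(open("cur_top.pkl","rb")); f=c["frame"]; cv2.imwrite("pics/e_top.png",cv2.resize(f[165:285,190:340],None,fx=5,fy=5,interpolation=cv2.INTER_CUBIC))
E
```

```text
Fy [-5.13 -5.2  -5.13 -5.07] mean -5.13 Fx -0.93 Fz -1.64 T about X [-1.196 -1.169 -1.182 -1.188] Tz -0.114
y 0.18763918036625443 9.65
```

View pics/e_wrist.png

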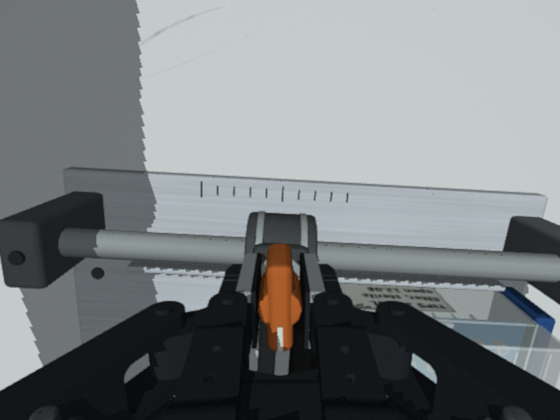

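View pics/e_top.png

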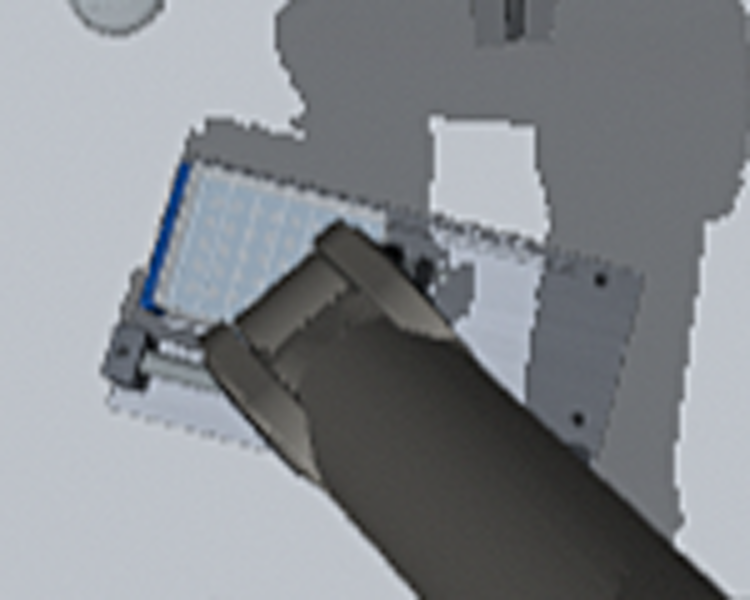

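The top view shows the box against or very near the blue fence (zoomed (180,200)), and the force is about 5 N. I'll keep going in small steps.

Call:
{"op": "play_rows", "data": {"commands": [[0, 0.0005, 0, 0], [0, 0.0005, 0, 0], [0, 0, 0, 0], [0, 0, 0, 0]]}}

```text
t: 10.1
eef_pos: [0.4749, 0.0568, 0.2531]
tool_rot: [-0.0, 0.113, 0.994, -0.001]
contact_force: [-3.6, -7.5, -0.7]
gripper_width: 0.196
```

```bash
python3 av.py
```

```text
Fy [-8.23 -7.52 -7.4  -7.74] mean -7.72 Fx -0.72 Fz -0.35 T about X [-1.481 -1.557 -1.513 -1.518] Tz -0.122
y 0.18819571292217793 10.25
```

Call:
{"op": "play_rows", "data": {"commands": [[0, 0.0004, 0, 0], [0, 0.0004, 0, 0], [0, 0, 0, 0], [0, 0, 0, 0]]}}

```text
t: 10.7
eef_pos: [0.4751, 0.0572, 0.2531]
tool_rot: [-0.0, 0.113, 0.994, -0.001]
contact_force: [-3.4, -7.4, 0.0]
gripper_width: 0.197
```

```bash
python3 av.py; python3 st.py
```

```text
Fy [-8.05 -7.64 -8.27 -7.61] mean -7.89 Fx -0.81 Fz 0.14 T about X [-1.763 -1.732 -1.736 -1.762] Tz -0.097
y 0.1886759414388404 10.85
t 10.9 pos [0.4751 0.0572 0.2531] yaw 2.9142 screw~ 1.158 F [-3.52 -6.83  0.75] Fx,Fy -1.46 -7.55 T [-1.649  0.672 -0.065] w 0.193 nest x,y of tcp 0.4397 0.1887
q [ 0.374  0.485 -0.761  2.103  0.5    0.741  0.634]
```

Call:
{"op": "play_rows", "data": {"commands": [[0, 0.0004, 0, 0], [0, 0.0003, 0, 0], [0, 0, 0, 0], [0, 0, 0, 0]]}}

```text
t: 11.3
eef_pos: [0.4752, 0.0576, 0.2531]
tool_rot: [-0.001, 0.114, 0.994, -0.002]
contact_force: [-3.2, -8.9, 0.8]
gripper_width: 0.196
```

```bash
python3 av.py; python3 st.py
```

```text
Fy [-9.4  -9.23 -8.7  -8.5 ] mean -8.96 Fx -0.32 Fz 1.27 T about X [-2.032 -2.03  -1.957 -2.009] Tz -0.125
y 0.1890560715441976 11.45
t 11.5 pos [0.4752 0.0575 0.2531] yaw 2.9138 screw~ 1.158 F [-3.59 -8.82  0.21] Fx,Fy -0.96 -9.48 T [-1.9    0.734 -0.113] w 0.19 nest x,y of tcp 0.4397 0.189
q [ 0.373  0.485 -0.76   2.102  0.5    0.741  0.633]
```

Call:
{"op": "play_rows", "data": {"commands": [[0, 0.0004, 0, 0], [0, 0, 0, 4], [0, 0, 0, 5], [0, 0, 0, 5], [0, 0, 0, 3], [0, 0, 0, 0], [0, 0, 0, 0]]}}

```text
t: 12.2
eef_pos: [0.4754, 0.0583, 0.2531]
tool_rot: [-0.0, 0.259, 0.966, -0.001]
contact_force: [-2.5, -8.5, -0.2]
gripper_width: 0.196
```

```bash
python3 av.py; python3 st.py
```

```text
Fy [-8.82 -8.69 -7.5  -8.29] mean -8.32 Fx -0.13 Fz -0.25 T about X [-1.824 -1.825 -1.79  -1.838] Tz 0.049
y 0.18974817780286465 12.35
t 12.4 pos [0.4754 0.0583 0.2531] yaw 2.6181 screw~ 0.862 F [-3.06 -7.33 -0.55] Fx,Fy -0.87 -7.9 T [-1.743  0.575  0.083] w 0.196 nest x,y of tcp 0.4397 0.1898
q [ 0.318  0.465 -0.691  2.105  0.451  0.721  0.379]
```

Call:
{"op": "play_rows", "data": {"commands": [[0.0001, 0.0003, 0, 0], [0, 0, 0, 0], [0, 0, 0, 5], [0, 0, 0, 5], [0, 0, 0, 5], [0, 0, 0, 5], [0, 0, 0, 5], [0, 0, 0, 5], [0, 0, 0, 0]]}}

```text
t: 13.3
eef_pos: [0.4759, 0.0589, 0.2532]
tool_rot: [0.001, 0.501, 0.866, -0.001]
contact_force: [-0.2, -7.1, -3.8]
gripper_width: 0.193
```

```bash
python3 st.py
```

```text
t 13.3 pos [0.4759 0.0589 0.2532] yaw 2.0927 screw~ 0.337 F [-0.18 -7.07 -3.8 ] Fx,Fy 1.81 -6.83 T [-1.583  0.052  0.05 ] w 0.193 nest x,y of tcp 0.44 0.1905
q [ 0.217  0.436 -0.567  2.11   0.366  0.691 -0.071]
```

```bash
cat > gp.py <<'E'
from station import sensors
from h import *
import pickle
a=-0.2855; Y=np.array([-np.sin(a),np.cos(a),0]); X=np.array([np.cos(a),np.sin(a),0])
def g(o):
    q=o["tool_rot"]; M=R.from_quat([q[1],q[2],q[3],q[0]]).as_matrix(); p=np.array(o["eef_pos"])
    for L in(.155,.213): e=p+M[:,2]*L; print(round(o["t"],2),L,"x,y,z",(e@X).round(5),(e@Y).round(5),e[2].round(4))
for n in("wrist","side","top"): g(pickle.load(open(f"cur_{n}.pkl","rb"))[1])
g(sensors.get_obs())
E
python3 gp.py
```

```text
12.2 0.155 x,y,z 0.43969 0.18936 0.0981
12.2 0.213 x,y,z 0.43968 0.1892 0.0401
12.3 0.155 x,y,z 0.4397 0.18935 0.0981
12.3 0.213 x,y,z 0.43969 0.18919 0.0401
12.35 0.155 x,y,z 0.43969 0.18933 0.0981
12.35 0.213 x,y,z 0.43968 0.18918 0.0401
13.3 0.155 x,y,z 0.44022 0.1903 0.0982
13.3 0.213 x,y,z 0.44029 0.19022 0.0402
```

Call:
{"op": "play_rows", "data": {"commands": [[0, 0, 0, 4], [0, 0, 0, 5], [0, 0, 0, 5], [0, 0, 0, 4], [0, 0, 0, 0]]}}

```text
t: 13.8
eef_pos: [0.4764, 0.059, 0.2533]
tool_rot: [0.001, 0.63, 0.777, 0.0]
contact_force: [1.0, -6.9, -4.9]
gripper_width: 0.197
```

```bash
python3 av.py; python3 st.py; python3 gp.py
```

```text
Fy [-6.34 -6.52 -6.77 -5.94] mean -6.39 Fx 2.71 Fz -4.76 T about X [-1.357 -1.346 -1.345 -1.333] Tz 0.101
y 0.1907714949078256 13.95
t 14.0 pos [0.4763 0.059  0.2533] yaw 1.781 screw~ 0.025 F [ 0.88 -7.07 -4.19] Fx,Fy 2.84 -6.53 T [-1.466 -0.276  0.088] w 0.201 nest x,y of tcp 0.4404 0.1908
q [ 0.158  0.422 -0.493  2.113  0.317  0.675 -0.339]
13.8 0.155 x,y,z 0.44081 0.19074 0.0983
13.8 0.213 x,y,z 0.44094 0.19071 0.0403
13.9 0.155 x,y,z 0.44082 0.19071 0.0983
13.9 0.213 x,y,z 0.44095 0.19069 0.0403
13.95 0.155 x,y,z 0.44078 0.19072 0.0983
13.95 0.213 x,y,z 0.4409 0.1907 0.0403
14.0 0.155 x,y,z 0.44075 0.19074 0.0983
14.0 0.213 x,y,z 0.44087 0.19072 0.0403
```

Call:
{"op": "play_rows", "data": {"commands": [[-0.0007, -0.0001, 0, 0], [-0.0006, -0.0001, 0, 0], [0, 0, 0, 0]]}}

```text
t: 14.3
eef_pos: [0.4763, 0.0586, 0.2533]
tool_rot: [0.001, 0.629, 0.777, 0.001]
contact_force: [3.3, -4.2, -6.7]
gripper_width: 0.193
```

```bash
python3 av.py; python3 gp.py|tail -2
```

```text
Fy [-3.12 -1.67 -1.67 -1.34] mean -1.95 Fx 4.64 Fz -7.64 T about X [-0.575 -0.482 -0.485 -0.493] Tz 0.12
y 0.19037834429568937 14.45
14.5 0.155 x,y,z 0.44075 0.19056 0.0983
14.5 0.213 x,y,z 0.44084 0.19063 0.0403
```

The collar holds as the tool unloads: the force drops from 6.4 N to 2 N and the grip point moves less than 0.2 mm. I'll release now and check.

Call:
{"op": "play_rows", "data": {"commands": [[0, 0, 0, 0], [0, 0, 0, 0], [0, 0, 0, 0], [0, 0, 0, 0], [0, 0, 0, 0]], "claw": 0.04}}

```text
t: 15.0
eef_pos: [0.4757, 0.0587, 0.2534]
tool_rot: [0.0, 0.629, 0.777, 0.0]
contact_force: [0.3, 0.6, 0.3]
gripper_width: 0.469
```

Call:
{"op": "play_rows", "data": {"commands": [[0, 0, -0.01, 0], [0, 0, -0.02, 0], [0, 0, -0.04, 0], [0, 0, -0.04, 0], [0, 0, -0.04, 0], [0, 0, 0, 0], [0, 0, 0, 0]]}}

```text
t: 15.7
eef_pos: [0.4757, 0.0586, 0.4046]
tool_rot: [0.001, 0.629, 0.777, 0.001]
contact_force: [-0.5, -1.0, 0.2]
gripper_width: 0.467
```

```bash
python3 av.py; python3 st.py; python3 - <<'E'
from h import *
import pickle
c,o=pickle.load(open("cur_wrist.pkl","rb")); f=c["frame"]; cv2.imwrite("pics/f_wrist.png",f); P=cloud(c,o)
a=-0.2855; X=np.array([np.cos(a),np.sin(a)]);Y=np.array([-np.sin(a),np.cos(a)])
nx=P[...,:2]@X; ny=P[...,:2]@Y; z=P[...,2]
b=(blue(f)>0)&(z>.044)&(z<.052)&(nx<.57)&(nx>.46); print("fence y",np.percentile(ny[b],[1,5,50,95,99]).round(4))
m=(z>.070)&(z<.078)&(nx>.48)&(nx<.57)&(ny>.18); print("box y",np.percentile(ny[m],[.5,2,50,98,99.5]).round(4))
w=(orange(f)>0)&(z>.1)&(ny>.15)&(ny<.23); Q=P[w][:,:2]; r=cv2.minAreaRect((Q*1000).astype(np.float32)); print("wing",Q.mean(0),"nest y",Q.mean(0)@Y,r)
d=np.linalg.svd(Q-Q.mean(0))[2][0]; print("ang",np.arctan2(d[1],d[0]))
d=(f.max(2)<60)&(z>.040)&(z<.06)&(nx>.48)&(nx<.57)&(ny>.15)&(ny<.23); print("pad y",np.percentile(ny[d],[1,5,50,95,99]).round(4))
E
```

```text
Fy [-1.08 -0.   -0.34 -0.16] mean -0.39 Fx -0.05 Fz -0.47 T about X [ 0.019 -0.033 -0.011 -0.015] Tz -0.012
y 0.18972784181319402 15.85
t 15.9 pos [0.4752 0.0583 0.4021] yaw 1.7811 screw~ 0.025 F [-0.47  0.28  0.06] Fx,Fy -0.53 0.13 T [0.062 0.036 0.026] w 0.471 nest x,y of tcp 0.4395 0.1898
q [ 0.26   0.204 -0.576  1.981  0.132  0.994 -0.168]
fence y [0.3334 0.3365 0.3408 0.3427 0.343 ]
box y [0.2106 0.2127 0.2753 0.3299 0.3315]
wing [0.47526261 0.05811804] nest y 0.18961713128069752 ((475.5887145996094, 56.39068603515625), (15.747879981994629, 33.96033477783203), 13.119650840759277)
ang -1.3024694436780042
pad y [0.1831 0.1876 0.2004 0.2059 0.2064]
```

View pics/f_wrist.png

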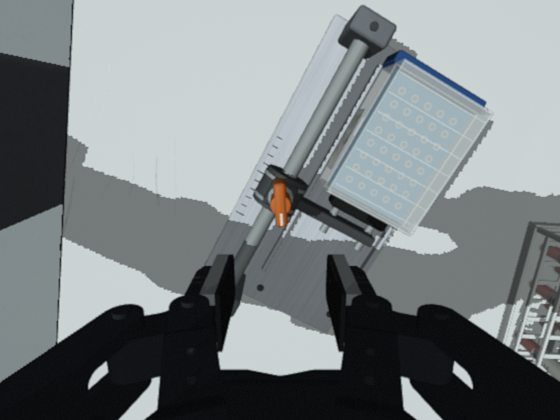

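The wrist view shows the tool clear. The box front (y 0.3315) meets the fence face (about 0.332), the pad at (357,212) is pressed on the box's rear end, and the wing at (280,205) is back at its tight angle. The state is good, so I'm handing in.

```bash
python3 -c "
from station import bot; print(bot.hand_in())"
```

```text
the job is handed in; nothing more can be done
None
```

I loosened the thumb screw to about 1.16 rad and carried the collar about 41 mm by its wing. That pushed the tip box about 19 mm onto the blue fence. I tightened the screw again to about 0.03 rad with the pad still pressing, unloaded the tool, let go and backed off. The robot's clock read about 16 s at hand-in.

**Checks that agreed:**
- **Box at the fence:** the last wrist view put the box's front face at y 0.3315 m and the fence face at about 0.332 m, so they meet within measuring error.
- **Screw tight:** the wing's angle in that view is within about 0.04 rad of where it started.
- **Collar holding:** when I unloaded the tool, its force fell from 6.4 N to 2 N and the grip point moved less than 0.2 mm.
- **Force limit:** the highest push I read along the rod was about 9.5 N, against the 18 N limit. I read the force only between moves.

**Less certain:**
- **Clamping force:** I could not measure the pad's final force directly once the screw was tight.
    - Just before the screw began to drag, the wrist force gave about 8.3 N and the moment about 8.6 N. Both include about 1 N of uncertainty from collar friction.
    - The wrist push then fell to 6.5 N during tightening, partly because the grip sat slightly off the screw's axis.
    - Comparing collar travel with the measured gaps gives about 2.9 mm of pad compression, or 11.6 N, uncertain by about 1.5 mm (6 N).

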